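Take the rock out of a jig plate

ROBOT

A 6-joint arm with a two-finger parallel gripper is mounted at the origin on a cart in front of the work surface, level with it; the furniture and walls round the work are solid. World frame = base frame: x ahead of the robot, y to its left, z up, the work surface at z = 0. Lengths are in mm, angles in rad, forces in N, time in s.
With the tool pointing down it reaches from about 275 to 1000 mm from the base axis. Payload 8.4 kg.
Tool frame: the origin (TCP) lies between the finger pads; the fingertips stand 17 mm ahead of it and the grasp point (between the pads) lies 2 mm behind it (r.tcp_to_tips is the distance from the TCP to the fingertips, in mm); z points along the fingers, y is the line along which they close (so a half turn about z gives the same grasp; the last joint's range is limited). The gripper opens to 85 mm and grips with 20 to 120 N. Pads are 22 mm wide; open, the fingers measure 114 mm over their backs; the gripper's body (76 mm by 85 mm) begins 54 mm behind the grasp point. The pads swing forward as they close: fully open they stand 13 mm farther back than shut.
Start: joints at [1.129, 0.353, 1.633, -0, 1.155, -0.002], TCP at [266.098, 565.526, 211.481] pointing down, gripper open.
Joint ranges: [-2.63, 2.63], [-0.92, 2.1], [0.06, 2.66], [-1.3, 4.44], [0, 2.69], [-3.02, 3.02]. Speed limits (rad/s): [2.22, 2.22, 2.79, 3.14, 3.14, 3.14].

INTERFACE

Orientations are given as [roll, pitch, yaw] about the fixed x, y, z axes, in that order (R = Rz(yaw) Ry(pitch) Rx(roll)).
In Python, from rig import r gives the robot as it stands. The module is installed in compiled form; this text tells all that it offers.
- The arm moves only by the tool apply_moves, never from a script. Its argument "series" is text: rows parted by semicolons, each of 7 numbers parted by spaces: the shift along the tool's x, y, z in cm, then the turn, a rotation vector about the tool's x, y, z in rad, then the gripper's target within -1 to 1 (shut at 1, half-way at 0, fully open at -1). In form: tx ty tz rx ry rz fingers; .... A call has exactly 10 rows; each row shifts and turns the commanded pose from where the row before left it, along the tool's axes as they then stand; what a row does not reach is not made up. A row lasts 1/12 s, in which the tool goes at most 41.7 mm and 7.16 degrees, less where a joint would pass 70% of its speed; a pose out of reach is approached as far as the arm can. A call with a gripper value outside its range is refused whole. The fingers move at their own pace and stop on an object; "squeeze" is the grip in N (left out, the last holds). Time passes only in rows, so rows that do not move let the fingers close, or fill a call up. It gives the time, the measured TCP pose, the force and the opening at its end, in the units of the state.
- r.sense(): the state, without advancing time (a new reading comes with each control period).
- r.grab_frame(name): name is "scene" or "top"; returns the picture (420x560x3 uint8, blue, green, red); there is no depth.
- r.camera_info(name): a dict with "K" (3x3 intrinsics, pixels), "extrinsics" (4x4, takes a point from camera to world coordinates). Camera axes: x right, y down, z forward; pixel columns grow to the right and rows downward; lengths in mm; the calibration is good to about 2 mm. A picture is of the moment at which its call begins. camera_info takes no time and is no camera call.
- r.sign_off(): hands the job in, once; it reports no verdict.
The state is a dict: "clock": time; "qpos": joint angles; "qvel": joint speeds; "joint_efforts": joint torques, N m; "eef_pos": TCP position; "tcp_rot": TCP orientation; "contact_force": force on the tool from outside, world axes, zero at the start; "wrist_torque": the same for the moment, N m; "opening": opening from 0.0 (shut) to 1.0 (fully open).
Only numpy, scipy, OpenCV 4.12 (cv2) and the standard library are available. Lean on these libraries where they do the work, as an engineer would, in place of code of your own. Each camera call takes 0.05 s, during which the arm holds its last target. There are 200 camera calls.

TASK

The steel jig plate on the low stand rocks because the pad under one of its corners has gone soft. With all the shim levers still up, press down on one corner after another until you find the one that sinks; then press the lever of that corner's shim down flat, leaving the other three levers up, and press that corner once more to make sure that it is solid. Do not lift or shift the plate, and leave the things round it alone.

Things in the scene. Friction and masses are not known exactly. Their poses are not given: they have to be found in the camera images.
- stand: low grey cast base fixed to the bench, 166 x 176 mm, with a foot at each corner; origin at the centre of its underside on the bench top, x axis from its front pair of feet (nearer the robot) to its back pair, y axis to the left pair. Foot centres lie at x = +-55, y = +-60 mm. Each foot holds a square pad on which the plate rests and, under the pad, an eccentric shim turned by a steel lever
- jig_plate: loose dark steel plate, 142 x 152 x 10 mm, 1.2 kg, lying level on the four pads with a round foot over each pad; its top is 70 mm above the bench, with rows of holes, an 8 mm high stop bar at its back and two 10 mm dowels at its left. Origin at the centre of the feet's undersides, axes as the stand's, z up.
- corner_front_left (a point): front-left corner of the plate: the flat screw head on its top face right above that foot, 16 mm in from both edges; the place to press. If the pad below is sound the corner does not give; if it is the soft one (one of the four, not to be told by eye) then at about 3 N it sinks 4 mm to a hard stop, the plate tilting 0.05 rad, and springs back when let go
- corner_front_right (a point): front-right corner of the plate: the flat screw head on its top face right above that foot, 16 mm in from both edges; the place to press. If the pad below is sound the corner does not give; if it is the soft one (one of the four, not to be told by eye) then at about 3 N it sinks 4 mm to a hard stop, the plate tilting 0.05 rad, and springs back when let go
- corner_back_left (a point): back-left corner of the plate: the flat screw head on its top face right above that foot, 16 mm in from both edges; the place to press. If the pad below is sound the corner does not give; if it is the soft one (one of the four, not to be told by eye) then at about 3 N it sinks 4 mm to a hard stop, the plate tilting 0.05 rad, and springs back when let go
- corner_back_right (a point): back-right corner of the plate: the flat screw head on its top face right above that foot, 16 mm in from both edges; the place to press. If the pad below is sound the corner does not give; if it is the soft one (one of the four, not to be told by eye) then at about 3 N it sinks 4 mm to a hard stop, the plate tilting 0.05 rad, and springs back when let go
- shim_front_left (a joint): angle of the front-left shim lever above the level: 0 = pressed flat (stop), starts raised at 0.48 to 0.65 rad, stays where it is left. Pressed flat, its eccentric lifts that foot's pad by 4 mm: this takes up the slack of a soft pad, but jacks a sound corner up 4 mm. About 3 to 6 N on the lever turns it
- shim_front_right (a joint): angle of the front-right shim lever above the level: 0 = pressed flat (stop), starts raised at 0.48 to 0.65 rad, stays where it is left. Pressed flat, its eccentric lifts that foot's pad by 4 mm: this takes up the slack of a soft pad, but jacks a sound corner up 4 mm. About 3 to 6 N on the lever turns it
- shim_back_left (a joint): angle of the back-left shim lever above the level: 0 = pressed flat (stop), starts raised at 0.48 to 0.65 rad, stays where it is left. Pressed flat, its eccentric lifts that foot's pad by 4 mm: this takes up the slack of a soft pad, but jacks a sound corner up 4 mm. About 3 to 6 N on the lever turns it
- shim_back_right (a joint): angle of the back-right shim lever above the level: 0 = pressed flat (stop), starts raised at 0.48 to 0.65 rad, stays where it is left. Pressed flat, its eccentric lifts that foot's pad by 4 mm: this takes up the slack of a soft pad, but jacks a sound corner up 4 mm. About 3 to 6 N on the lever turns it
- lever_front_left (a point): top of the ribbed thumb pad (20 x 26 mm) near the free end of the front-left shim lever, 72 mm from its pivot. The lever, 11 mm wide and 6 mm thick, points out to the left (+y of the stand); its pivot pin runs along the stand's x axis at x = -55, y = 70, z = 19 mm in the stand's frame. Flat, it lies level with its top 22 mm above the bench and its end 85 mm from the pivot
- lever_front_right (a point): top of the ribbed thumb pad (20 x 26 mm) near the free end of the front-right shim lever, 72 mm from its pivot. The lever, 11 mm wide and 6 mm thick, points out to the right (-y of the stand); its pivot pin runs along the stand's x axis at x = -55, y = -70, z = 19 mm in the stand's frame. Flat, it lies level with its top 22 mm above the bench and its end 85 mm from the pivot
- lever_back_left (a point): top of the ribbed thumb pad (20 x 26 mm) near the free end of the back-left shim lever, 72 mm from its pivot. The lever, 11 mm wide and 6 mm thick, points out to the left (+y of the stand); its pivot pin runs along the stand's x axis at x = 55, y = 70, z = 19 mm in the stand's frame. Flat, it lies level with its top 22 mm above the bench and its end 85 mm from the pivot
- lever_back_right (a point): top of the ribbed thumb pad (20 x 26 mm) near the free end of the back-right shim lever, 72 mm from its pivot. The lever, 11 mm wide and 6 mm thick, points out to the right (-y of the stand); its pivot pin runs along the stand's x axis at x = 55, y = -70, z = 19 mm in the stand's frame. Flat, it lies level with its top 22 mm above the bench and its end 85 mm from the pivot
- gantry_post (a point): foot, on the bench, of the fixed aluminium post of the light gantry, 20 x 33 mm, that rises right behind and to the right of the stand to a crossbar 0.68 m above the bench; its foot bar, 20 mm high and 40 mm wide, runs along the bench 0.2 m towards the robot and 0.1 m away from it. Keep the arm clear of it
- flux_jar: jar of flux with a green lid, 50 x 50 x 57 mm, loose, to be left alone; origin at the centre of its underside
- bench_block: square steel block, 68 x 68 x 19 mm, loose, to be left alone; origin at the centre of its underside
- brass_brush: brass scratch brush with a wooden handle, 26 x 198 x 22 mm, loose, to be left alone; origin at the centre of its underside

How it is judged (in metres and radians):
On the way, in this order (a step that is already met when the one before it is completed fails the run):
1. a corner is pressed that sinks: the plate rocks under the fingers while all four levers are still up (angle between jig_plate's own z axis and vertical above 0.025 rad and contact force between the fingers and jig_plate above 1 N and value of joint each of shim_front_left, shim_front_right, shim_back_left, shim_back_right above 0.35 rad), for 0.1 s.
2. one shim lever is pressed flat, the other three are up, and the plate is still level (so it is the soft corner's) (((value of joint shim_front_left below 0.08 rad and value of joint each of shim_front_right, shim_back_left, shim_back_right above 0.35 rad) or (value of joint shim_front_right below 0.08 rad and value of joint each of shim_front_left, shim_back_left, shim_back_right above 0.35 rad) or (value of joint shim_back_left below 0.08 rad and value of joint each of shim_front_left, shim_front_right, shim_back_right above 0.35 rad) or (value of joint shim_back_right below 0.08 rad and value of joint each of shim_front_left, shim_front_right, shim_back_left above 0.35 rad)) and angle between jig_plate's own z axis and vertical below 0.012 rad), for 0.2 s.
3. the corner over the flat lever is pressed with the fingers and stays level (((value of joint shim_front_left below 0.08 rad and value of joint each of shim_front_right, shim_back_left, shim_back_right above 0.35 rad and horizontal distance between the grasp point and corner_front_left below 0.05 m) or (value of joint shim_front_right below 0.08 rad and value of joint each of shim_front_left, shim_back_left, shim_back_right above 0.35 rad and horizontal distance between the grasp point and corner_front_right below 0.05 m) or (value of joint shim_back_left below 0.08 rad and value of joint each of shim_front_left, shim_front_right, shim_back_right above 0.35 rad and horizontal distance between the grasp point and corner_back_left below 0.05 m) or (value of joint shim_back_right below 0.08 rad and value of joint each of shim_front_left, shim_front_right, shim_back_left above 0.35 rad and horizontal distance between the grasp point and corner_back_right below 0.05 m)) and contact force between the fingers and jig_plate above 4 N and angle between jig_plate's own z axis and vertical below 0.015 rad), for 0.2 s.
At the end, for the whole second after the job is handed in: exactly one shim lever is flat (under 0.08 rad), the other three are still up (over 0.35 rad), and the plate lies at rest and level (within 0.012 rad; a shim pressed under a sound corner tilts it by 0.02 or more), within 10 mm of its place on the stand (all of step 2 and linear speed of jig_plate below 0.01 m/s and x of jig_plate in the frame of stand between -0.01 and 0.01 m and y of jig_plate in the frame of stand between -0.01 and 0.01 m); the robot touches nothing.
It fails at once if the plate is lifted or carried (z of jig_plate in the frame of stand above 0.066 m).
It fails at once if the plate is shoved more than 15 mm off its place (x of jig_plate in the frame of stand above 0.015 m or x of jig_plate in the frame of stand below -0.015 m or y of jig_plate in the frame of stand above 0.015 m or y of jig_plate in the frame of stand below -0.015 m).
It fails at once if a bystander (flux jar, steel block, brush) is moved more than 20 mm (distance of any of flux_jar, bench_block, brass_brush from where it was at the start of the episode above 0.02 m).
It also fails if it takes over 54 s, if anything falls off the work surface, if the arm or the gripper's body presses on something with over 40 N, if the wrist force passes 120 N, or if a joint passes its speed limit or range.

## Working session

There is one attempt and no reset: what is moved stays moved. The work goes in short steps, Python scripts to look and compute and a tool call to move; the robot and the scene stay as the last step left them, time stands still between calls to the robot, and variables do not carry over. Pictures are saved under pics/ and viewed, on a budget of 10 in all, crops included, one or two more only if the job needs it, and the job is handed in when it is done.

Besides the shell and the picture viewer there is one more tool, called as name(argument=value, ...) on one line, values as JSON. apply_moves: Moves the arm, as the interface text tells. Its arguments: {"type":"object","properties":{"series":{"type":"string"},"squeeze":{"type":"number"}},"required":["series"]}

```bash
mkdir -p pics
python3 - <<'E'
from rig import r
import cv2, numpy as np
np.set_printoptions(precision=4,suppress=True)
for n in("scene","top"):
    cv2.imwrite(f"pics/{n}0.png",r.grab_frame(n)); c=r.camera_info(n); print(n,np.array(c["K"]),np.array(c["extrinsics"]))
print(r.sense(), r.tcp_to_tips)
E
```

```text
scene [[505.8357   0.     285.0286]
 [  0.     505.8357 204.4493]
 [  0.       0.       1.    ]] [[   0.811    -0.3375    0.4779  148.0675]
 [  -0.585    -0.4802    0.6536 -461.3487]
 [   0.0089   -0.8097   -0.5868  659.2719]
 [   0.        0.        0.        1.    ]]
top [[439.3867   0.     280.7059]
 [  0.     439.3867 209.6572]
 [  0.       0.       1.    ]] [[  0.0298  -0.9791   0.2012 447.1949]
 [ -0.9995  -0.0283   0.0107 180.039 ]
 [ -0.0048  -0.2014  -0.9795 916.7556]
 [  0.       0.       0.       1.    ]]
{'clock': 0.1, 'qpos': array([ 1.1286,  0.3536,  1.6341,  0.    ,  1.1552, -0.0024]), 'qvel': array([-0.0003, -0.0029, -0.002 ,  0.0015,  0.0014,  0.0009]), 'joint_efforts': array([  0.0005, -60.6359, -34.2817,   0.0002,   0.004 ,  -0.    ]), 'eef_pos': array([265.8712, 565.1123, 210.8487]), 'tcp_rot': array([-3.1403, -0.    ,  2.7018]), 'contact_force': array([ 0.1352, -1.1056, -1.4513]), 'wrist_torque': array([ 0.0083,  0.0109, -0.0089]), 'opening': 1.000158753208635} 17.0
```

View pics/scene0.png

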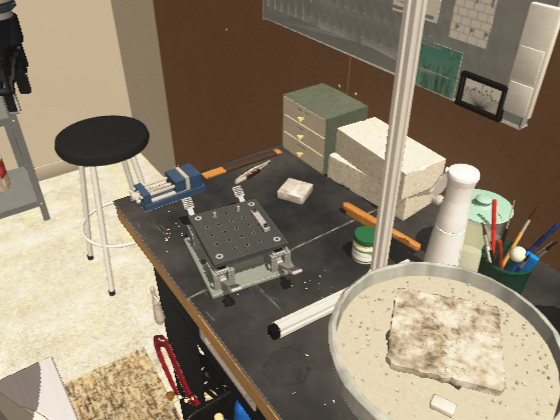

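View pics/top0.png

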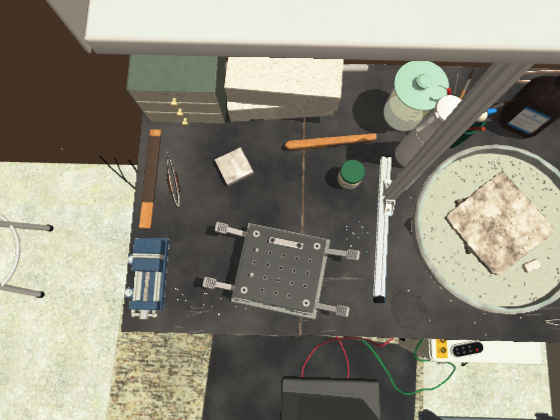

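Run:
```python
import cv2
a=cv2.imread("pics/top0.png")[210:330,195:370]
cv2.imwrite("pics/crop1.png",cv2.resize(a,None,fx=4.5,fy=4.5,interpolation=cv2.INTER_CUBIC))
```

```text
(no output)
```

View pics/crop1.png

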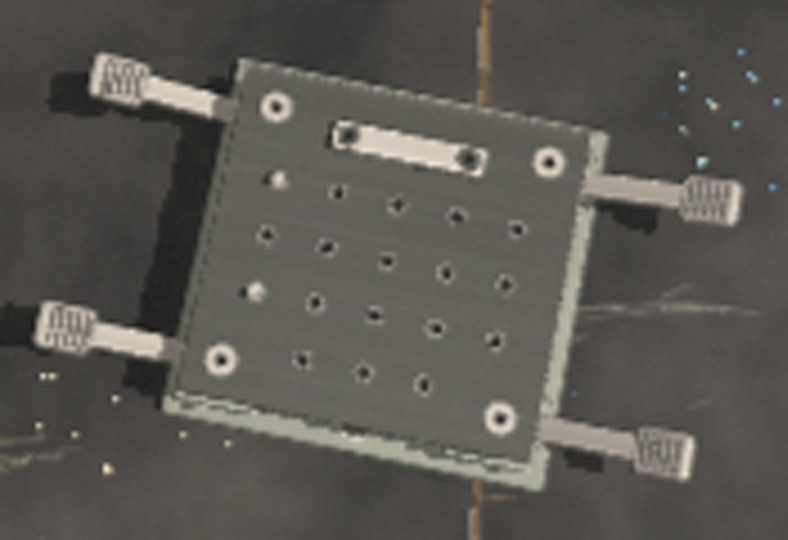

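The crop shows the four screw heads at crop pixels BL (276,108), BR (548,162), FL (221,360) and FR (499,418). The thumb pads are at BL (120,78), BR (712,200), FL (66,327) and FR (665,454).

```bash
cat > h.py <<'E'
from rig import r
import numpy as np, cv2
np.set_printoptions(precision=3,suppress=True)
def ray(n,u,v,z):
    c=r.camera_info(n);E=np.array(c["extrinsics"]);d=E[:3,:3]@np.linalg.solve(np.array(c["K"]),[u,v,1.])
    p=E[:3,3]; return p+d*(z-p[2])/d[2]
def proj(n,P):
    c=r.camera_info(n);E=np.array(c["extrinsics"]);q=np.array(c["K"])@(E[:3,:3].T@(np.array(P)-E[:3,3]));return q[:2]/q[2]
E
python3 - <<'E'
from h import *
S=dict(BL=(276,108),BR=(548,162),FL=(221,360),FR=(499,418))
L=dict(BL=(120,78),BR=(712,200),FL=(66,327),FR=(665,454))
f=lambda p:((p[0]+.5)/4.5-.5+195,(p[1]+.5)/4.5-.5+210)
P={k:ray("top",*f(v),70) for k,v in S.items()}
for k in P: print(k,P[k],"scene px",proj("scene",P[k]))
n=np.linalg.norm
print("FL-FR",n(P["FL"]-P["FR"]),"BL-BR",n(P["BL"]-P["BR"]),"FL-BL",n(P["FL"]-P["BL"]),n(P["FR"]-P["BR"]))
c=sum(P.values())/4; x=(P["BL"]+P["BR"]-P["FL"]-P["FR"])[:2];y=(P["BL"]+P["FL"]-P["BR"]-P["FR"])[:2]
print("c",c,"yaw",np.arctan2(x[1],x[0]),np.arctan2(-y[0],y[1]))
w=(np.arctan2(x[1],x[0])+np.arctan2(-y[0],y[1]))/2
R=np.array([[np.cos(w),-np.sin(w)],[np.sin(w),np.cos(w)]])
for k,v in L.items():
    sx=55 if k[0]=="B" else -55; s=1 if k[1]=="L" else -1
    a=.56; print("lever",k,ray("top",*f(v),19+72*np.sin(a)+3),"model",c[:2]+R@[sx,s*(70+72*np.cos(a))],"flat",c[:2]+R@[sx,s*142])
for nm,uv,z in (("block",(234,167),19),("jar",(352,172),57),("brushA",(172,205),10),("gantry near",(379,300),10),("gantry foot far",(386,160),10)): print(nm,ray("top",*uv,z))
print(r.sense()["tcp_rot"])
E
```

```text
BL [572.162 236.043  70.   ] scene px [250.153 204.005]
BR [552.154 118.185  70.   ] scene px [275.918 238.878]
FL [464.303 254.811  70.   ] scene px [197.128 218.343]
FR [443.879 137.241  70.   ] scene px [218.527 256.19 ]
FL-FR 119.32980503474067 BL-BR 119.54471897849272 FL-BL 109.48035688916319 109.93859313861135
c [508.124 186.57   70.   ] yaw -0.17324536802156942 -0.17007997462274496
lever BL [584.893 305.71   60.245] model [584.694 306.252] flat [586.573 317.088]
lever BR [538.922  46.31   60.245] model [539.938  48.098] flat [538.06   37.262]
lever FL [476.414 322.667  60.245] model [476.311 325.042] flat [478.189 335.878]
lever FR [431.069  66.463  60.245] model [431.555  66.888] flat [429.676  56.052]
block [721.435 292.042  19.   ]
jar [706.058  46.963  57.   ]
brushA [636.867 419.966  10.   ]
gantry near [453.015 -14.015  10.   ]
gantry foot far [749.17 -33.55  10.  ]
[-3.14  -0.     2.702]
```

apply_moves(series="0 0 0 0 0 -0.0894 1;0 0 0 0 0 -0.0894 1;0 0 0 0 0 -0.0894 1;0 0 0 0 0 0 1;0 0 0 0 0 0 1;0 0 0 0 0 0 1;0 0 0 0 0 0 1;0 0 0 0 0 0 1;0 0 0 0 0 0 1;0 0 0 0 0 0 1")

```text
clock: 0.93
eef_pos: [266.1, 565.5, 211.5]
tcp_rot: [-3.142, -0.0, 2.969]
contact_force: [0.8, -0.7, 0.1]
opening: -0.001
```

```bash
cat > go.py <<'E'
from h import *
from scipy.spatial.transform import Rotation as Ro
import sys
s=r.sense(); R=Ro.from_euler("xyz",s["tcp_rot"]).as_matrix()
w=-.1717;c=np.array([508.1,186.6]);Q=np.array([[np.cos(w),-np.sin(w)],[np.sin(w),np.cos(w)]])
T={}
for k,sx,sy in(("FL",-55,1),("FR",-55,-1),("BL",55,1),("BR",55,-1)):
    T[k]=c+Q@[sx,60*sy]; T["L"+k]=c+Q@[sx,sy*138]
print(s["clock"],s["eef_pos"],s["tcp_rot"],"F",s["contact_force"],"op",round(s["opening"],3),"q6",s["qpos"])
for a in sys.argv[1:]:
    k,z=a.split(":"); print(a,"tool shift mm",R.T@(np.r_[T[k],float(z)]-s["eef_pos"]))
E
python3 go.py FL:110
```

```text
0.9333 [266.103 565.513 211.476] [-3.142 -0.     2.969] F [ 0.809 -0.733  0.053] op -0.001 q6 [ 1.129  0.353  1.633 -0.     1.155 -0.27 ]
FL:110 tool shift mm [-248.289 -271.891  101.483]
```

apply_moves(series="-2.48 -2.72 0.8 0 0 0 1;-2.48 -2.72 0.8 0 0 0 1;-2.48 -2.72 0.8 0 0 0 1;-2.48 -2.72 0.8 0 0 0 1;-2.48 -2.72 0.8 0 0 0 1;-2.48 -2.72 0.8 0 0 0 1;-2.48 -2.72 0.8 0 0 0 1;-2.48 -2.72 0.8 0 0 0 1;-2.48 -2.72 0.8 0 0 0 1;-2.48 -2.72 0.8 0 0 0 1")

```text
clock: 1.77
eef_pos: [464.8, 253.6, 131.4]
tcp_rot: [3.141, 0.0, 2.97]
contact_force: [0.4, 0.1, -0.2]
opening: 0.002
```

```bash
python3 go.py FL:87
```

```text
1.7667 [464.811 253.628 131.369] [3.141 0.    2.97 ] F [ 0.363  0.09  -0.189] op 0.002 q6 [ 0.497  0.301  1.912  0.     0.929 -0.902]
FL:87 tool shift mm [ 0.916  1.337 44.369]
```

apply_moves(series="0.1 0.1 1 0 0 0 1;0 0 1 0 0 0 1;0 0 1 0 0 0 1;0 0 0.8 0 0 0 1;0 0 0.2 0 0 0 1;0 0 0.2 0 0 0 1;0 0 0.1 0 0 0 1;0 0 0.1 0 0 0 1;0 0 0.1 0 0 0 1;0 0 0 0 0 0 1")

```text
clock: 2.6
eef_pos: [463.2, 256.6, 86.6]
tcp_rot: [3.141, 0.0, 2.97]
contact_force: [-0.2, -0.0, 0.1]
opening: -0.0
```

apply_moves(series="0 0 0.1 0 0 0 1;0 0 0.1 0 0 0 1;0 0 0.1 0 0 0 1;0 0 0 0 0 0 1;0 0 0 0 0 0 1;0 0 0 0 0 0 1;0 0 0 0 0 0 1;0 0 0 0 0 0 1;0 0 0 0 0 0 1;0 0 0 0 0 0 1")

```text
clock: 3.43
eef_pos: [463.2, 256.3, 83.5]
tcp_rot: [3.142, 0.0, 2.97]
contact_force: [-0.5, -0.2, -0.3]
opening: 0.005
```

apply_moves(series="0 0 0.1 0 0 0 1;0 0 0.1 0 0 0 1;0 0 0 0 0 0 1;0 0 0 0 0 0 1;0 0 0 0 0 0 1;0 0 0 0 0 0 1;0 0 0 0 0 0 1;0 0 0 0 0 0 1;0 0 0 0 0 0 1;0 0 0 0 0 0 1")

```text
clock: 4.27
eef_pos: [463.2, 256.3, 81.5]
tcp_rot: [3.142, 0.0, 2.97]
contact_force: [0.0, 0.7, -0.0]
opening: -0.001
```

Run:
```python
from h import *
a=r.grab_frame("scene"); cv2.imwrite("pics/s1.png",cv2.resize(a[120:300,130:330],None,fx=3.6,fy=3.2,interpolation=cv2.INTER_CUBIC)); print(r.sense()["contact_force"],r.sense()["eef_pos"])
```

```text
[ 0.244 -0.565 -1.645] [463.205 256.336  81.485]
```

View pics/s1.png

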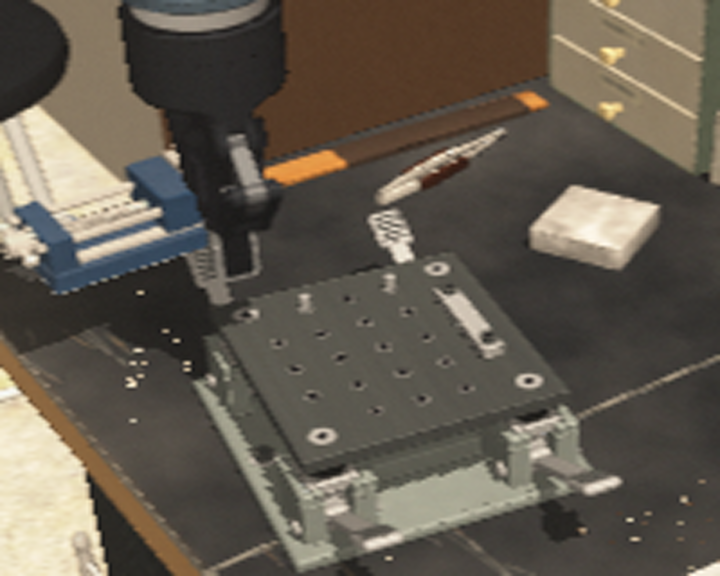

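Run:
```python
from h import *
a=r.grab_frame("scene")[160:235,165:235]; b=r.grab_frame("top")[200:330,180:300]
a=cv2.resize(a,(490,525),interpolation=cv2.INTER_NEAREST); b=cv2.resize(b,(310,336)); 
o=np.zeros((525,800,3),np.uint8);o[:,:490]=np.clip(a.astype(float)*1.6,0,255);o[:336,490:]=b
cv2.imwrite("pics/s2.png",o)
for z in(64.5,81.5,137):print(z,proj("scene",[463.2,256.3,z]),proj("top",[463.2,256.3,z]))
print("lever",proj("scene",[476,324,60]))
```

```text
64.5 [196.514 220.436] [243.167 290.241]
81.5 [195.673 213.341] [242.364 290.043]
137 [192.8   189.111] [239.497 289.337]
lever [186.62  203.178]
```

View pics/s2.png

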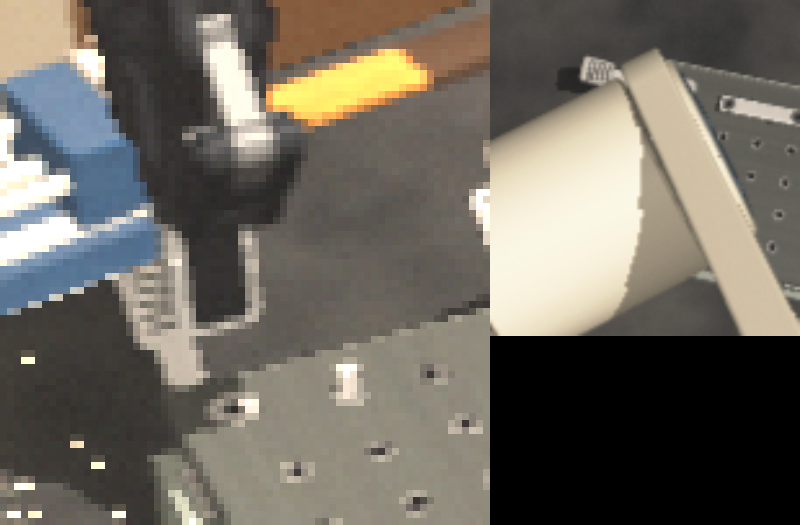

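Run:
```python
from h import *
for z in (194.5,211.5,230): print(z,proj("scene",[266.1,565.5,z]))
for s in(-45,45):
  d=np.array([.426,.905,0])*s; print(proj("scene",np.array([266.1,565.5,194.5])+d),proj("scene",np.array([266.1,565.5,225.])+d))
a=cv2.imread("pics/scene0.png")[0:150,0:110]; cv2.imwrite("pics/s3.png",cv2.resize(np.clip(a.astype(float)*2,0,255).astype(np.uint8),None,fx=4,fy=4,interpolation=cv2.INTER_NEAREST))
```

```text
194.5 [ 27.606 125.266]
211.5 [ 25.09  117.438]
230 [ 22.294 108.738]
[ 22.397 135.976] [ 17.576 121.486]
[ 32.455 115.295] [ 28.15 101.46]
```

View pics/s3.png

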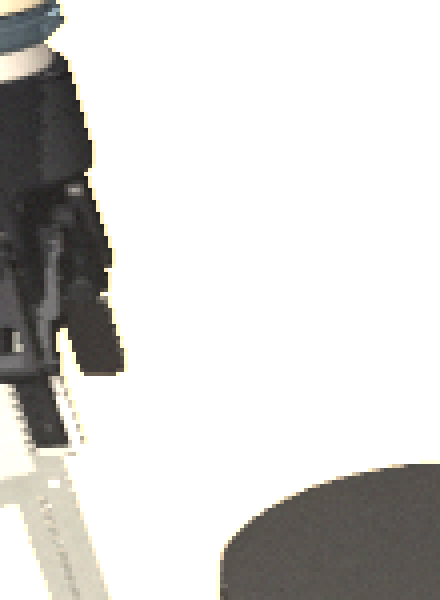

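The picture puts the shut tips about 15 mm behind the TCP, where the text says 17 mm ahead. The open-finger picture is consistent with that. I'll go on down slowly and let contact force decide.

apply_moves(series="0 0 0.4 0 0 0 1;0 0 0.4 0 0 0 1;0 0 0.4 0 0 0 1;0 0 0.4 0 0 0 1;0 0 0.2 0 0 0 1;0 0 0.1 0 0 0 1;0 0 0.1 0 0 0 1;0 0 0.1 0 0 0 1;0 0 0.1 0 0 0 1;0 0 0 0 0 0 1")

```text
clock: 5.25
eef_pos: [463.2, 256.3, 59.4]
tcp_rot: [-3.142, -0.0, 2.97]
contact_force: [-0.4, 0.1, 0.1]
opening: -0.0
```

Run:
```python
from h import *
a=r.grab_frame("scene")[170:245,165:235]
cv2.imwrite("pics/s4.png",np.clip(cv2.resize(a,(560,600),interpolation=cv2.INTER_NEAREST).astype(float)*1.6,0,255))
```

```text
[ WARN:0@0.874] global loadsave.cpp:1063 imwrite_ Unsupported depth image for selected encoder is fallbacked to CV_8U.
```

View pics/s4.png

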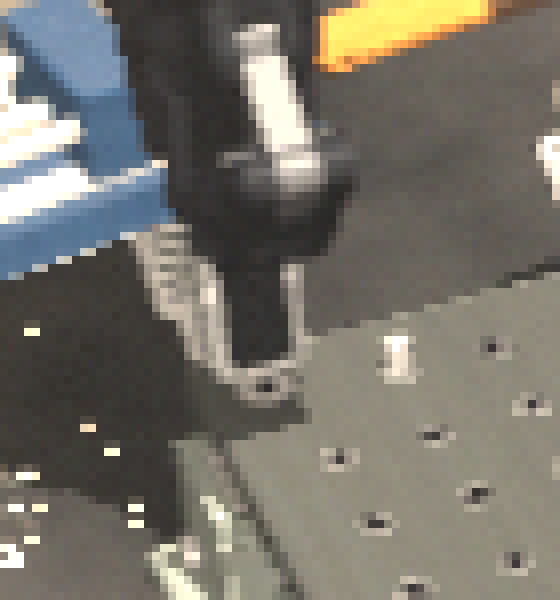

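The tip is now just over the front-left screw at crop (265,370), with its shadow meeting it, so the offset is vertical. The contact should come at a TCP height of about 54 mm.

apply_moves(series="0 0 0.1 0 0 0 1;0 0 0.1 0 0 0 1;0 0 0.1 0 0 0 1;0 0 0.1 0 0 0 1;0 0 0.1 0 0 0 1;0 0 0.1 0 0 0 1;0 0 0 0 0 0 1;0 0 0 0 0 0 1;0 0 0 0 0 0 1;0 0 0 0 0 0 1")

```text
clock: 6.13
eef_pos: [463.2, 256.4, 53.5]
tcp_rot: [3.142, 0.0, 2.97]
contact_force: [0.1, -0.1, -0.2]
opening: 0.002
```

apply_moves(series="0 0 0.1 0 0 0 1;0 0 0.1 0 0 0 1;0 0 0 0 0 0 1;0 0 0 0 0 0 1;0 0 0.1 0 0 0 1;0 0 0 0 0 0 1;0 0 0 0 0 0 1;0 0 0 0 0 0 1;0 0 0 0 0 0 1;0 0 0 0 0 0 1")

```text
clock: 6.97
eef_pos: [463.2, 256.3, 50.5]
tcp_rot: [3.142, 0.0, 2.97]
contact_force: [-0.2, -0.1, -0.6]
opening: -0.004
```

apply_moves(series="0 0 0.1 0 0 0 1;0 0 0 0 0 0 1;0 0 0 0 0 0 1;0 0 0.1 0 0 0 1;0 0 0 0 0 0 1;0 0 0 0 0 0 1;0 0 0.1 0 0 0 1;0 0 0 0 0 0 1;0 0 0 0 0 0 1;0 0 0 0 0 0 1")

```text
clock: 7.8
eef_pos: [463.4, 256.5, 49.8]
tcp_rot: [3.141, 0.0, 2.97]
contact_force: [-7.9, -4.1, 31.5]
opening: 0.001
```

Run:
```python
from h import *
s=r.sense();print(s["eef_pos"],s["contact_force"],s["wrist_torque"],s["joint_efforts"])
a=r.grab_frame("scene")[170:245,165:235]
cv2.imwrite("pics/s5.png",np.clip(cv2.resize(a,(560,600),interpolation=cv2.INTER_NEAREST).astype(float)*1.6,0,255).astype(np.uint8))
```

```text
[463.409 256.5    49.757] [-7.874 -4.117 31.477] [-0.774  1.446  0.007] [ -0.182 -40.468 -21.418  -0.071  -3.203  -0.003]
```

View pics/s5.png

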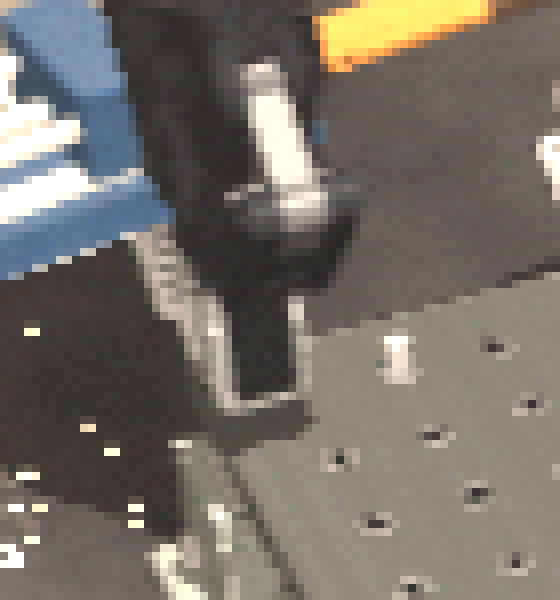

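FL is solid: 31 N at a standstill of 49.8, so contact comes at a TCP height of about 50. Next is FR.

apply_moves(series="0 0 -3 0 0 0 1;0 -4 0 0 0 0 1;0 -4 0 0 0 0 1;0 -4 0 0 0 0 1;0 0 1.5 0 0 0 1;0 0 1 0 0 0 1;0 0 0.15 0 0 0 1;0 0 0.1 0 0 0 1;0 0 0 0 0 0 1;0 0 0 0 0 0 1")

```text
clock: 8.68
eef_pos: [443.0, 139.0, 50.1]
tcp_rot: [3.141, 0.0, 2.971]
contact_force: [-1.5, 0.7, -0.9]
opening: -0.001
```

```bash
python3 go.py FR:50
```

```text
8.6833 [443.013 138.999  50.14 ] [3.141 0.    2.971] F [-1.471  0.71  -0.897] op -0.001 q6 [ 0.301  0.343  2.1    0.     0.698 -1.1  ]
FR:50 tool shift mm [-0.995 -1.979  0.14 ]
```

apply_moves(series="0 0 0.1 0 0 0 1;0 0 0 0 0 0 1;0 0 0.1 0 0 0 1;0 0 0 0 0 0 1;0 0 0.05 0 0 0 1;0 0 0 0 0 0 1;0 0 0 0 0 0 1;0 0 0 0 0 0 1;0 0 0 0 0 0 1;0 0 0 0 0 0 1")

```text
clock: 9.52
eef_pos: [443.0, 138.2, 47.6]
tcp_rot: [3.141, 0.0, 2.97]
contact_force: [-0.4, 3.1, 4.2]
opening: 0.003
```

FR gives: about 4 N at 47.6. I'll press 2 mm further to confirm it and hold.

apply_moves(series="0 0 0.1 0 0 0 1;0 0 0 0 0 0 1;0 0 0.1 0 0 0 1;0 0 0 0 0 0 1;0 0 0 0 0 0 1;0 0 0 0 0 0 1;0 0 0 0 0 0 1;0 0 0 0 0 0 1;0 0 0 0 0 0 1;0 0 0 0 0 0 1")

```text
clock: 10.35
eef_pos: [442.8, 138.1, 46.1]
tcp_rot: [3.141, 0.0, 2.97]
contact_force: [-4.1, 2.6, 15.8]
opening: 0.003
```

FR is the soft corner: it hit the stop at 46.1 with 16 N. Now its lever.

apply_moves(series="0 0 -2 0 0 0 1;0 0 -1 0 0 0 1;0 -4 0 0 0 0 1;-0.1 -3.9 0 0 0 0 1;0 0 1 0 0 0 1;0 0 1 0 0 0 1;0 0 1 0 0 0 1;0 0 0.5 0 0 0 1;0 0 0.5 0 0 0 1;0 0 0 0 0 0 1")

```text
clock: 11.18
eef_pos: [429.9, 60.1, 34.9]
tcp_rot: [-3.141, -0.001, 2.97]
contact_force: [-0.0, 0.1, 0.4]
opening: 0.005
```

```bash
python3 go.py LFR:3
```

```text
11.1833 [429.886  60.05   34.857] [-3.141 -0.001  2.97 ] F [-0.028  0.075  0.441] op 0.005 q6 [ 0.135  0.338  2.169 -0.     0.636 -1.264]
LFR:3 tool shift mm [-0.469  0.062 31.857]
```

apply_moves(series="0 0 0.3 0 0 0 1;0 0 0.3 0 0 0 1;0 0 0.3 0 0 0 1;0 0 0.3 0 0 0 1;0 0 0.3 0 0 0 1;0 0 0.3 0 0 0 1;0 0 0.2 0 0 0 1;0 0 0.2 0 0 0 1;0 0 0 0 0 0 1;0 0 0 0 0 0 1")

```text
clock: 12.02
eef_pos: [430.0, 60.2, 13.3]
tcp_rot: [3.142, -0.001, 2.97]
contact_force: [-1.1, -0.3, -0.5]
opening: -0.001
```

Run:
```python
from h import *
a=r.grab_frame("scene")[200:320,160:320]
cv2.imwrite("pics/s6.png",np.clip(cv2.resize(a,(800,600),interpolation=cv2.INTER_CUBIC).astype(float)*1.5,0,255).astype(np.uint8))
```

```text
(no output)
```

View pics/s6.png

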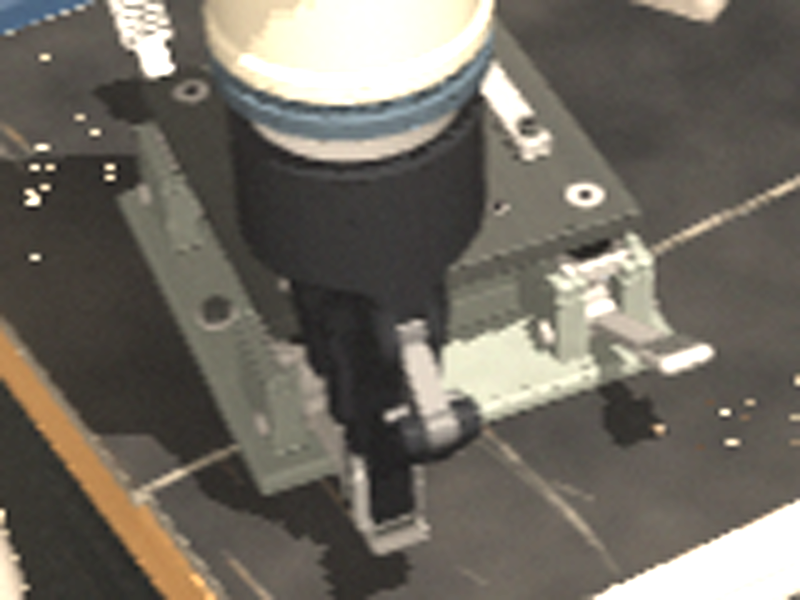

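The finger is on the front-right thumb pad, whose edge shows under the tip at crop (400,540). The lever is partway down and still off the bench, so I'll continue.

apply_moves(series="0 0 0.2 0 0 0 1;0 0 0.2 0 0 0 1;0 0 0.2 0 0 0 1;0 0 0.1 0 0 0 1;0 0 0.1 0 0 0 1;0 0 0.1 0 0 0 1;0 0 0.1 0 0 0 1;0 0 0 0 0 0 1;0 0 0 0 0 0 1;0 0 0 0 0 0 1")

```text
clock: 12.9
eef_pos: [430.2, 60.2, 3.4]
tcp_rot: [3.141, -0.0, 2.97]
contact_force: [0.7, 0.9, -0.0]
opening: -0.001
```

apply_moves(series="0 0 0.1 0 0 0 1;0 0 0 0 0 0 1;0 0 0.1 0 0 0 1;0 0 0 0 0 0 1;0 0 0.1 0 0 0 1;0 0 0 0 0 0 1;0 0 0 0 0 0 1;0 0 0 0 0 0 1;0 0 0 0 0 0 1;0 0 0 0 0 0 1")

```text
clock: 13.73
eef_pos: [430.6, 60.2, 2.0]
tcp_rot: [3.141, 0.001, 2.97]
contact_force: [-6.6, -0.7, 33.4]
opening: 0.001
```

A hard stop at a TCP height of 2.0 puts the tip at 22 mm, so the lever is flat. Back up and over to press the corner.

apply_moves(series="0 0 -2.5 0 0 0 1;0 0 -2.5 0 0 0 1;0 0 -2.5 0 0 0 1;0 3.8 0 0 0 0 1;0 3.8 0 0 0 0 1;0 0 1 0 0 0 1;0 0 0.8 0 0 0 1;0 0 0.3 0 0 0 1;0 0 0.2 0 0 0 1;0 0 0 0 0 0 1")

```text
clock: 14.57
eef_pos: [442.2, 133.9, 51.7]
tcp_rot: [-3.141, -0.002, 2.969]
contact_force: [-0.8, 0.3, 0.6]
opening: -0.0
```

```bash
python3 go.py FR:50
```

```text
14.5667 [442.24  133.892  51.677] [-3.141 -0.002  2.969] F [-0.786  0.306  0.581] op -0.0 q6 [ 0.291  0.339  2.102 -0.     0.703 -1.107]
FR:50 tool shift mm [-0.886  3.189  1.672]
```

apply_moves(series="-0.1 0.3 0 0 0 0 1;0 0 0.1 0 0 0 1;0 0 0.1 0 0 0 1;0 0 0.1 0 0 0 1;0 0 0 0 0 0 1;0 0 0 0 0 0 1;0 0 0 0 0 0 1;0 0 0 0 0 0 1;0 0 0 0 0 0 1;0 0 0 0 0 0 1")

```text
clock: 15.4
eef_pos: [444.9, 137.6, 49.8]
tcp_rot: [-3.142, 0.001, 2.97]
contact_force: [0.3, -1.9, 4.5]
opening: -0.002
```

One more millimetre to be well over 4 N.

apply_moves(series="0 0 0.1 0 0 0 1;0 0 0 0 0 0 1;0 0 0 0 0 0 1;0 0 0 0 0 0 1;0 0 0 0 0 0 1;0 0 0 0 0 0 1;0 0 0 0 0 0 1;0 0 0 0 0 0 1;0 0 0 0 0 0 1;0 0 0 0 0 0 1")

```text
clock: 16.23
eef_pos: [444.9, 137.6, 49.4]
tcp_rot: [-3.142, 0.001, 2.97]
contact_force: [-3.1, -2.9, 16.2]
opening: 0.003
```

Solid: 16 N at 49.4, where the same corner sank to 46.1 before. I'll retreat up and back towards the left, clear of the view.

apply_moves(series="0 0 -2.5 0 0 0 1;0 0 -3 0 0 0 1;0 0 -3.5 0 0 0 1;0 0 -3.5 0 0 0 1;3 0 -2 0 0 0 1;3 0 0 0 0 0 1;3 0 0 0 0 0 1;2 0 0 0 0 0 1;0 0 0 0 0 0 1;0 0 0 0 0 0 1")

```text
clock: 17.07
eef_pos: [335.8, 156.7, 193.7]
tcp_rot: [3.141, 0.001, 2.971]
contact_force: [-0.1, 0.1, -0.1]
opening: -0.003
```

Run:
```python
from h import *
t=r.grab_frame("top")[210:330,195:370]; s=r.grab_frame("scene")[150:310,150:320]
o=np.zeros((600,800,3),np.uint8);o[:274,:400]=cv2.resize(t,(400,274),interpolation=cv2.INTER_CUBIC);o[:376,400:]=cv2.resize(s,(400,376),interpolation=cv2.INTER_CUBIC)
cv2.imwrite("pics/fin.png",o[:380]);print(r.sense()["eef_pos"],r.sense()["contact_force"])
```

```text
[337.142 156.746 193.718] [ 0.197 -0.271  0.01 ]
```

View pics/fin.png

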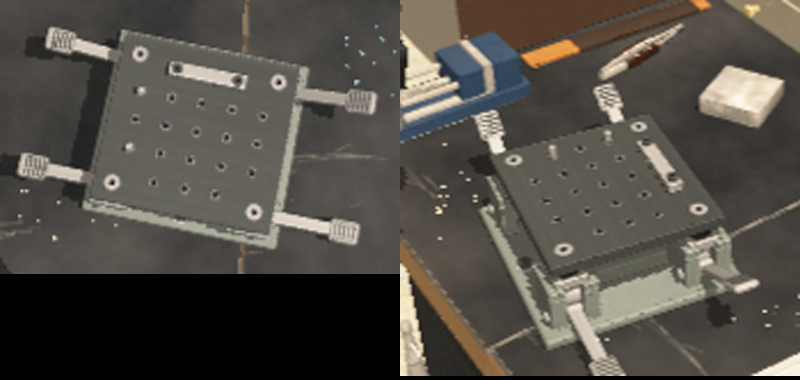

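The front-right lever lies flat with its pad at (605,370), and the other three levers are still up. The plate sits level in its place: its screws at (140,54), (279,82), (112,182) and (254,211) in the left half match the first crop to about a pixel.

```bash
python3 -c "
from rig import r
print(r.sense()['clock'],r.sense()['qvel']); r.sign_off()"
```

```text
17.1667 [-0.00647289  0.0125235  -0.01051613 -0.00119601  0.00087543  0.00159502]
the job is handed in; nothing more can be done
```

The front-right corner was the soft one. I pressed its shim lever flat, left the other three up, and handed the job in at 17.2 s.

- **Finding the soft corner:** Front-left was solid, holding 31 N without giving. Front-right sank about 4 mm at roughly 4 N and then hit its stop. I did not press the two back corners, since only one pad is soft.
- **Setting the shim:** I pressed the front-right lever down until it met a hard stop with the fingertips about 22 mm above the bench, its flat height.
- **Checking the corner:** Pressed again, front-right held 16 N without sinking. The tool stopped at 49.4 mm, against 46.1 mm when it sank.
- **Final picture:** One lever is flat and three are up. The plate is level and in place, and the arm is clear with no contact force. The steel block shows no movement; I did not measure the bystanders again, and the jar is outside the final crop, but the arm never went near them.

**Mismatch found:** The text puts the fingertips 17 mm ahead of the TCP. Pictures and contact both showed the shut tips about 20 mm behind it, so I worked to the measured contact heights.

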